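# Make up two rebuild kits in the parts store

## Task

Make up two kits from the parts on the bench. In the deep grey box, lay the large bearing flat on the floor, then lower the wooden divider over it so that it lies level on the four corner posts, then stand the small cardboard carton upright on the divider, beside its grip bar. In the shallow two-cell steel tray, lay the small bearing flat in the smaller cell and stand the piston upright in the larger cell; the tray may be filled at any time.

Things in the scene. Friction and masses are not known exactly. Their poses are not given: they have to be found in the camera images.
- kit_box: Deep open grey plastic box, fixed to the bench, 118 x 158 x 60 mm (own x, y, z), walls 4 mm, inside 110 x 150 mm, floor top 5 mm above the bench. In each inside corner stands a 20 x 20 mm post whose top is 37 mm above the bench; the divider rests on these. Origin: centre of the underside; z up, y along the long side.
- kit_tray: Shallow open steel tray, fixed to the bench, 108 x 204 x 18 mm (own x, y, z), walls 4 mm, floor top 4 mm above the bench. A partition, 4 mm thick and 18 mm high, makes two cells: the smaller 100 x 76 mm inside, centre at y = +60 mm; the larger 100 x 116 mm inside, centre at y = -40 mm. Origin: centre of the tray's underside; z up, y along the long side.
- bearing_large: Large sealed ball bearing lying flat: steel disc with a black seal ring and dark bore drawn on its top, 62 mm diameter, 24 mm high, closed (no through hole), about 0.3 kg. Origin: centre of the underside, z up.
- bearing_small: Small sealed ball bearing lying flat: looks the same but 42 mm diameter, 16 mm high, about 0.1 kg. Origin: centre of the underside, z up.
- piston: Caliper piston standing upright: plain light-metal cylinder 36 mm diameter, 50 mm high, a dark groove round its side near the top, plain bright top face, about 0.14 kg. Origin: centre of the underside, z up.
- carton: Small closed plain cardboard carton with a pale paper band round it, 50 x 36 x 32 mm (own x, y, z), rigid, about 0.12 kg. Origin: centre of the underside; z up, x along the long side.
- divider: Wooden plate lying flat, 96 x 136 x 5 mm (own x, y, z), about 0.09 kg. On its middle an upright grip bar of darker wood: 50 mm long along x, 10 mm thick along y, its top 29 mm above the plate's underside. Fits the box with 7 mm to spare all round, y along the box's y, either way round. Each half beside the bar: 96 x 63 mm, middle at y = +-36 mm. Origin: centre of the underside, z up.
Mind the look-alikes: they are no part of the job. Leave any purple or red look-alike of the piston alone.

How it is judged (in metres and radians):
On the way, in this order (a step that is already met when the one before it is completed fails the run):
1. the large bearing lies flat on the floor of the deep box (x of bearing_large in the frame of kit_box between -0.03 and 0.03 m and y of bearing_large in the frame of kit_box between -0.05 and 0.05 m and z of bearing_large in the frame of kit_box between 0.002 and 0.009 m and angle between bearing_large's own z axis and vertical below 0.1 rad and linear speed of bearing_large below 0.02 m/s and angular speed of bearing_large below 0.2 rad/s and contact force between the fingers and bearing_large below 0.2 N), for 0.2 s.
2. the divider lies level on the corner posts over the bearing (x of bearing_large in the frame of kit_box between -0.03 and 0.03 m and y of bearing_large in the frame of kit_box between -0.05 and 0.05 m and z of bearing_large in the frame of kit_box between 0.002 and 0.009 m and angle between bearing_large's own z axis and vertical below 0.1 rad and linear speed of each of bearing_large, divider below 0.02 m/s and angular speed of each of bearing_large, divider below 0.2 rad/s and x of divider in the frame of kit_box between -0.012 and 0.012 m and y of divider in the frame of kit_box between -0.012 and 0.012 m and z of divider in the frame of kit_box between 0.033 and 0.041 m and angle between divider's own z axis and vertical below 0.06 rad and contact force between the fingers and divider below 0.2 N), for 0.2 s.
3. the carton stands upright on the divider (x of bearing_large in the frame of kit_box between -0.03 and 0.03 m and y of bearing_large in the frame of kit_box between -0.05 and 0.05 m and z of bearing_large in the frame of kit_box between 0.002 and 0.009 m and angle between each of bearing_large, carton's own z axis and vertical below 0.1 rad and linear speed of each of bearing_large, divider, carton below 0.02 m/s and angular speed of each of bearing_large, divider, carton below 0.2 rad/s and x of divider in the frame of kit_box between -0.012 and 0.012 m and y of divider in the frame of kit_box between -0.012 and 0.012 m and z of divider in the frame of kit_box between 0.033 and 0.041 m and angle between divider's own z axis and vertical below 0.06 rad and x of carton in the frame of kit_box between -0.035 and 0.035 m and y of carton in the frame of kit_box between -0.06 and 0.06 m and z of carton in the frame of kit_box between 0.038 and 0.046 m and contact force between the fingers and carton below 0.2 N), for 0.2 s.
At the end, for the whole second after the job is handed in: Box: large bearing flat on the floor, divider level (3 deg) on the posts and centred within 12 mm each way, carton upright on the divider. Tray: small bearing flat in the smaller cell, piston upright in the larger. All within 6 deg of level, released and at rest (x of bearing_large in the frame of kit_box between -0.03 and 0.03 m and y of bearing_large in the frame of kit_box between -0.05 and 0.05 m and z of bearing_large in the frame of kit_box between 0.002 and 0.009 m and angle between each of bearing_large, carton, bearing_small, piston's own z axis and vertical below 0.1 rad and linear speed of each of bearing_large, divider, carton, bearing_small, piston below 0.02 m/s and angular speed of each of bearing_large, divider, carton, bearing_small, piston below 0.2 rad/s and x of divider in the frame of kit_box between -0.012 and 0.012 m and y of divider in the frame of kit_box between -0.012 and 0.012 m and z of divider in the frame of kit_box between 0.033 and 0.041 m and angle between divider's own z axis and vertical below 0.06 rad and x of carton in the frame of kit_box between -0.035 and 0.035 m and y of carton in the frame of kit_box between -0.06 and 0.06 m and z of carton in the frame of kit_box between 0.038 and 0.046 m and x of bearing_small in the frame of kit_tray between -0.032 and 0.032 m and y of bearing_small in the frame of kit_tray between 0.04 and 0.08 m and z of bearing_small in the frame of kit_tray between 0.001 and 0.008 m and x of piston in the frame of kit_tray between -0.035 and 0.035 m and y of piston in the frame of kit_tray between -0.082 and 0.002 m and z of piston in the frame of kit_tray between 0.001 and 0.008 m); the robot touches nothing.
It also fails if it takes over 120 s, if anything falls off the work surface, if the arm or the gripper's body presses on something with over 40 N, if the wrist force passes 120 N, or if a joint passes its speed limit or range.

## Robot

A 6-joint arm with a two-finger parallel gripper is mounted at the origin on the work surface. World frame = base frame: x ahead of the robot, y to its left, z up, the work surface at z = 0. Lengths are in mm, angles in rad, forces in N, time in s.
With the tool pointing down it reaches from about 350 to 975 mm from the base axis. Payload 7.1 kg.
Tool frame: the origin (TCP) lies midway between the tips of the shut fingers; the grasp point (between the pads) lies 19 mm behind it (ctrl.grip_depth is the distance from the TCP to the grasp point, in mm); z points along the fingers, y is the line along which they close (so a half turn about z gives the same grasp; the last joint's range is limited). The gripper opens to 88 mm and grips with 3 to 60 N. Pads are 20 mm wide; open, the fingers measure 115 mm over their backs; the gripper's body (75 mm by 178 mm) begins 61 mm behind the grasp point.
Start: joints at [-1.302, 0.423, 1.63, -0, 1.089, -0.019], TCP at [177.42, -599.272, 196.175] pointing down, gripper open.
Joint ranges: [-3, 3], [-0.9, 2.11], [0.09, 2.58], [-1.31, 4.45], [0.11, 2.69], [-2.54, 2.54]. Speed limits (rad/s): [2.39, 2.39, 3.01, 3.14, 3.14, 3.14].

## Interface

Orientations are given as a rotation vector (axis times angle).
In Python, from workcell import ctrl, cams gives the robot as it stands.
- The arm moves only by the tool move_arm, never from a script. Its argument "steps" is a list of rows, each a list of 3 entries, a list of its own where there are three numbers: the shift along the tool's x, y, z in units of 25 mm (1.0 is 25 mm), then the turn about the tool's z in units of 5 degrees (1.0 is 5 degrees), then the closure, from 0 (fully open) to 1 (shut). A call has 1 to 20 rows; each row shifts and turns the commanded pose from where the row before left it, along the tool's axes as they then stand; what a row does not reach is not made up. A row lasts 1/12 s, in which the tool goes at most 41.7 mm and 7.16 degrees, less where a joint would pass 70% of its speed; a pose out of reach is approached as far as the arm can. A call is refused whole if a number of a shift passes 1 or a number of a turn 1, either way. A call with a gripper value outside its range is refused whole. The fingers move at their own pace and stop on an object; the grip force is fixed at half the most. Time passes only in rows, so rows that do not move let the fingers close. It gives the time, the measured TCP pose, the force, the opening and the grip force at its end, in the units of the state.
- ctrl.get_obs(): the state, without advancing time (a new reading comes with each control period).
- cams.get_image(name): name is "scene" or "top"; returns a dict with "image" (384x512x3 uint8, red, green, blue), "camera_matrix" (3x3 intrinsics, pixels), "xyz" and "rotation" of the camera in the world. Camera axes: x right, y down, z forward; pixel columns grow to the right and rows downward; lengths in mm; the calibration is good to about 2 mm. A picture is of the moment at which its call begins. There is no depth.
- ctrl.close_job(): hands the job in; it is judged then, once.
Trained networks look in the newest picture that a camera, given by its name, has taken for a name from the list of things; names that differ only in an ending like _2 or _b are one class to them, and where a whole thing is asked for, a point or a joint stands for the part that bears it (a point fixed in the world has none). Each returns a list of dicts, best first, with "p" (0 to 1); they miss things now and then, are a little off and sometimes report something else, mostly with a low value. They report only what shows in the picture. A call takes as long as a camera call. They do not tell look-alikes from the thing itself.
- cams.boxes_of(camera, thing): "rect" ([centre column, centre row, width, height] in pixels, round what is visible of it).
- cams.cut_out(camera, thing): "pixels" (384x512 bool, what is visible of it) and "rect" ([centre column, centre row, width, height] in pixels, round what is visible of it).
The state is a dict: "t": time; "qpos": joint angles; "qvel": joint speeds; "joint_torque": joint torques, N m; "ee_pos": TCP position; "orientation": TCP orientation; "ft_force": force on the tool from outside, world axes, zero at the start; "moment": the same for the moment, N m; "width": finger opening in mm; "grasp_force": force on a finger pad.
Only numpy, scipy, OpenCV 4.12 (cv2) and the standard library are available. Lean on these libraries where they do the work, as an engineer would, in place of code of your own. Each camera call takes 0.05 s, during which the arm holds its last target. There are 200 camera calls.

## Working session

There is one attempt and no reset: what is moved stays moved. The work goes in short steps, Python scripts to look and compute and a tool call to move; the robot and the scene stay as the last step left them, time stands still between calls to the robot, and variables do not carry over. Pictures are saved under pics/ and viewed, at most 14 in all, crops included, and the job is handed in when it is done.

Besides the shell and the picture viewer there is one more tool, called after "Call:" as a command line: name --argument value ..., lists and objects as JSON in quotes. move_arm: Moves the arm, as the interface text tells. Its arguments: {"type":"object","properties":{"steps":{"type":"array"}},"required":["steps"]}

```bash
mkdir -p pics; ls
python3 - <<'E'
from workcell import ctrl, cams
import cv2
o=ctrl.get_obs(); print(o)
for n in("scene","top"):
    d=cams.get_image(n); print(n,d["camera_matrix"],d["xyz"],d["rotation"])
    cv2.imwrite(f"pics/{n}0.png",cv2.resize(d["image"][:,:,::-1],(800,600),interpolation=cv2.INTER_CUBIC))
    for t in "kit_box kit_tray bearing_large bearing_small piston carton divider".split():
        print(t,[([round(float(v)) for v in r["rect"]],round(float(r["p"]),2)) for r in cams.boxes_of(n,t)])
E
```

```text
pics
{'t': 0.0, 'qpos': array([-1.30200802e+00,  4.23821371e-01,  1.63070524e+00,  2.49337849e-07,
        1.08856885e+00, -1.89831664e-02]), 'qvel': array([ 8.41739720e-04,  6.94756797e-04,  5.34163717e-04, -2.56041734e-04,
       -3.30497007e-05,  1.23698636e-04]), 'joint_torque': array([ 9.14047741e-04, -5.44631052e+01, -2.73666644e+01,  6.45291992e-02,
        2.28937541e-02, -1.06109424e-04]), 'ee_pos': array([ 177.2612211 , -598.71303376,  195.40788429]), 'orientation': array([-3.10765265e+00, -4.50258253e-01,  2.93596535e-04]), 'ft_force': array([ 0.13706887, -0.43053082, -0.28240815]), 'moment': array([ 0.0166792 ,  0.00878663, -0.01000783]), 'grasp_force': 0.0, 'width': 87.88795036903534}
scene [[363.68522715   0.         253.65385792]
 [  0.         363.68522715 191.66343335]
 [  0.           0.           1.        ]] [1115.8513727   394.12657515  601.82130319] [-1.20013899 -2.14465039  1.08045701]
kit_box [([301, 264, 86, 72], 0.84)]
kit_tray [([166, 212, 88, 53], 0.89), ([278, 201, 13, 20], 0.21)]
bearing_large [([195, 177, 21, 24], 0.68)]
bearing_small [([324, 224, 20, 16], 0.46)]
piston [([281, 198, 13, 23], 0.82), ([254, 223, 16, 24], 0.76), ([345, 195, 16, 24], 0.66), ([233, 170, 14, 20], 0.49)]
carton [([237, 194, 17, 16], 0.88)]
divider [([386, 243, 65, 43], 0.58), ([237, 193, 17, 19], 0.36)]
top [[499.39235367   0.         251.35723423]
 [  0.         499.39235367 184.82649639]
 [  0.           0.           1.        ]] [ 376.26365883   -8.75484584 1111.59522057] [-2.14842719  2.17083786 -0.09824017]
kit_box [([161, 138, 88, 74], 0.94)]
kit_tray [([331, 132, 97, 56], 0.97)]
bearing_large [([345, 202, 33, 31], 0.75), ([161, 138, 91, 77], 0.75)]
bearing_small [([168, 206, 22, 23], 0.61)]
piston [([164, 265, 22, 18], 0.66), ([230, 163, 13, 22], 0.64), ([308, 233, 16, 18], 0.58), ([225, 214, 18, 17], 0.47)]
carton [([281, 203, 17, 24], 0.97)]
divider [([100, 224, 62, 52], 0.83)]
```

View pics/top0.png

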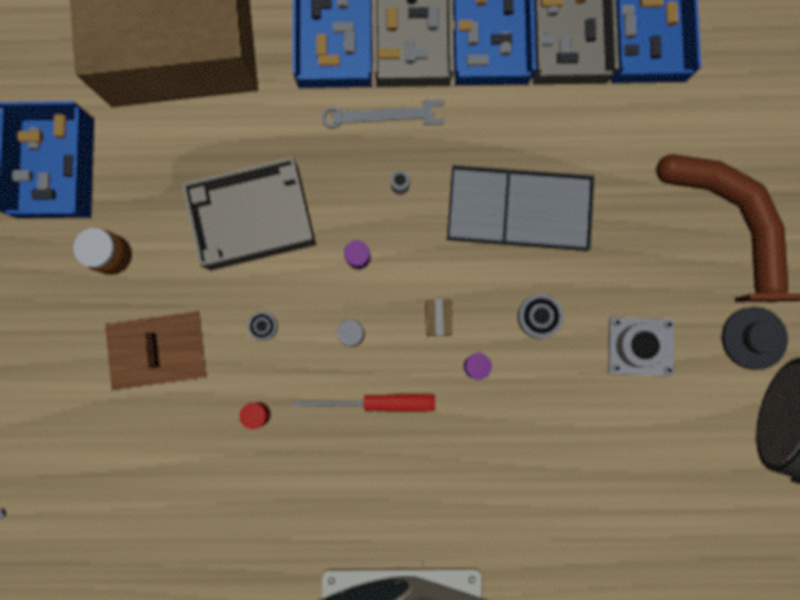

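View pics/scene0.png

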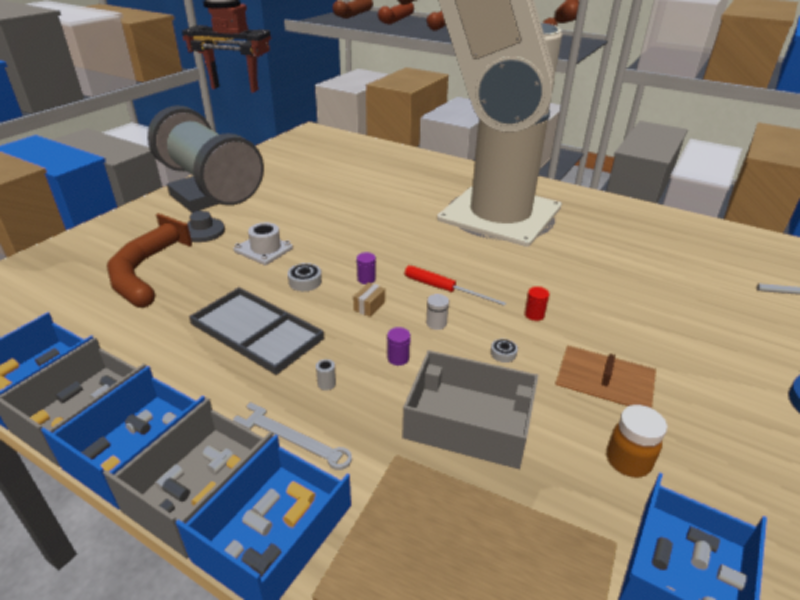

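Top view (800x600 scale): deep box at (250,213), tray (520,208), divider (155,350), small bearing (262,326), large bearing (540,316), carton (438,317). Piston candidates are the plain grey cylinder (350,333), the grey one with a dark bore (400,180), two purple (356,254), (478,366) and a red (253,415). The plain bright top at (350,333) fits. I'll fit poses next and enlarge a crop to confirm it.

```bash
cat > h.py <<'E'
from workcell import ctrl, cams
import cv2, numpy as np
from scipy.optimize import minimize
def bx(X,Y,Z,z0=0): return np.array([[a*X/2,b*Y/2,z0+c*Z] for a in(-1,1) for b in(-1,1) for c in(0,1)],float)
def cyl(d,h): t=np.linspace(0,2*np.pi,40,endpoint=False); return np.array([[d/2*np.cos(a),d/2*np.sin(a),z] for a in t for z in(0,h)])
M=dict(kit_box=bx(118,158,60),kit_tray=bx(108,204,18),bearing_large=cyl(62,24),bearing_small=cyl(42,16),piston=cyl(36,50),carton=bx(50,36,32),divider=bx(96,136,5))
def proj(d,P):
    R=cv2.Rodrigues(np.array(d["rotation"],float))[0]; K=np.array(d["camera_matrix"]); p=(P-d["xyz"])@R@K.T
    return p[:,:2]/p[:,2:]
def unproj(d,uv,z):
    R=cv2.Rodrigues(np.array(d["rotation"],float))[0]; r=R@np.linalg.inv(d["camera_matrix"])@[uv[0],uv[1],1]; c=np.array(d["xyz"])
    return c+r*(z-c[2])/r[2]
def place(P,q): c,s=np.cos(q[2]),np.sin(q[2]); return P@np.array([[c,-s,0],[s,c,0],[0,0,1]]).T+[q[0],q[1],q[3] if len(q)>3 else 0]
S=6
def hullmask(d,P,o,shape):
    p=(proj(d,P)-o+.5)*S; m=np.zeros((shape[0]*S,shape[1]*S),np.uint8)
    cv2.fillConvexPoly(m,cv2.convexHull(np.round(p).astype(np.int32)),1)
    return cv2.resize(m.astype(np.float32),(shape[1],shape[0]),interpolation=cv2.INTER_AREA)
def pick(n,t,near=None,d=None):
    r=cams.cut_out(n,t)
    if near is not None: r=[c for c in r if np.hypot(c["rect"][0]-near[0],c["rect"][1]-near[1])<15]
    return r[0] if r else None
def fit(t,views,q0,z=0):
    # views: list of (d,mask)
    V=[]
    for d,m in views:
        ys,xs=np.where(m); x0,y0=max(xs.min()-12,0),max(ys.min()-12,0)
        V.append((d,m[y0:ys.max()+12,x0:xs.max()+12].astype(np.float32),np.array([x0,y0])))
    def cost(q):
        c=0
        for d,m,o in V:
            h=hullmask(d,place(M[t],[q[0],q[1],q[2]/50,z]),o,m.shape); c+=1-np.minimum(h,m).sum()/np.maximum(h,m).sum()
        return c/len(V)
    x0=np.array([q0[0],q0[1],q0[2]*50]); 
    r=minimize(cost,x0,method="Nelder-Mead",options=dict(initial_simplex=[x0,x0+[8,0,0],x0+[0,8,0],x0+[0,0,8]],xatol=.05,fatol=1e-4))
    return r.x[0],r.x[1],r.x[2]/50,r.fun
E
python3 - <<'E'
from h import *
T=cams.get_image("top")
cv2.imwrite("pics/crop.png",cv2.resize(T["image"][100:240,210:360,::-1],(750,700))[:600] if 0 else cv2.resize(T["image"][95:235,205:355,::-1],(640,597),interpolation=cv2.INTER_CUBIC))
near=dict(piston=(225,214)); mt={}
for t in M: mt[t]=pick("top",t,near.get(t))
S_=cams.get_image("scene"); 
ns=dict(piston=(280,200)); ms={}
ang=dict(kit_box=(0,0),)
for t in M:
    c=mt[t]; 
    if c is None: print(t,"none");continue
    uv=c["rect"][:2]; g=unproj(T,uv,M[t][:,2].max()/2)
    near=proj(S_,np.array([g+[0,0,0]]))[0]
    s=pick("scene",t,near)
    best=None
    for nm,vs in(("top",[(T,c["pixels"])]),("both",[(T,c["pixels"])]+([(S_,s["pixels"])] if s else []))):
        rs=[fit(t,vs,(g[0],g[1],a)) for a in ((0,) if t.startswith(("bear","pist")) else (0,.8,1.57,2.4))]
        b=min(rs,key=lambda r:r[3]); print(t,nm,len(vs),np.round(b,3))
E
```

```text
kit_box top 1 [6.00561e+02 2.07214e+02 3.37400e+00 3.20000e-02]
kit_box both 2 [5.99756e+02 2.06841e+02 3.36900e+00 2.90000e-02]
kit_tray top 1 [ 6.10183e+02 -1.75585e+02 -9.00000e-02  1.80000e-02]
kit_tray both 2 [ 6.09487e+02 -1.76847e+02  3.05300e+00  4.50000e-02]
bearing_large top 1 [ 4.54521e+02 -1.98255e+02  1.29000e-01  5.80000e-02]
bearing_large both 2 [ 4.54195e+02 -1.98900e+02  1.33000e-01  8.70000e-02]
bearing_small top 1 [386.165 382.767  -0.435   0.87 ]
bearing_small both 1 [386.165 382.767  -0.435   0.87 ]
piston top 1 [4.3136e+02 6.7304e+01 7.0000e-02 9.3000e-02]
piston both 2 [ 4.31482e+02  6.56030e+01 -2.00000e-03  9.40000e-02]
carton top 1 [ 4.52458e+02 -5.62810e+01  1.23000e-01  9.30000e-02]
carton both 2 [ 4.51364e+02 -5.69300e+01  3.21000e+00  1.11000e-01]
divider top 1 [4.11565e+02 3.47071e+02 1.29000e-01 2.40000e-02]
divider both 1 [4.11565e+02 3.47071e+02 1.29000e-01 2.40000e-02]
```

View pics/crop.png

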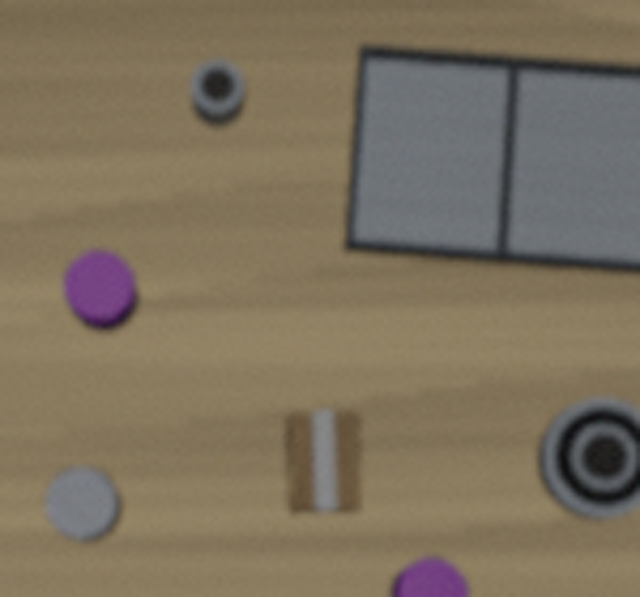

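Crop: the plain bright disc at crop (83,503) is the piston (top pixel 224,213); the part at (218,88) has a dark bore and is narrower, so it is a look-alike, and the purple ones are to be left. Next: refine the small bearing and plan the first move.

```bash
cat >> h.py <<'E'
def plan(x,y,z,ya=None):
    """shift (tool units) to target TCP mm; ya=desired tool-y heading (mod pi)"""
    o=ctrl.get_obs(); R=cv2.Rodrigues(o["orientation"])[0]; h=np.arctan2(R[1,1],R[0,1]); turn=0
    if ya is not None:
        # tool z is down: + turn about tool z lowers the world heading
        turn=-((ya-h+np.pi/2)%np.pi-np.pi/2)
    Rt=R@cv2.Rodrigues(np.array([0,0,turn]))[0]
    s=Rt.T@(np.array([x,y,z])-o["ee_pos"])/25
    print("t %.1f pos %s head %.3f w %.1f q6 %.2f | turn %.2f units, then shift %s"%(o["t"],np.round(o["ee_pos"],1),h,o["width"],o["qpos"][5],np.degrees(turn)/5,np.round(s,2)))
E
python3 - <<'E'
from h import *
for n,c in(("top",(168,206)),("scene",(324,224))):
    d=cams.get_image(n)
    for r in cams.cut_out(n,"bearing_small"):
        if np.hypot(r["rect"][0]-c[0],r["rect"][1]-c[1])<10:
            g=unproj(d,r["rect"][:2],8); print(n,g,r["pixels"].sum(),np.round(fit("bearing_small",[(d,r["pixels"])],(g[0],g[1],0)),3))
    print(unproj(d,c,8))
plan(454.3,-198.6,100,.228+np.pi/2)
E
```

```text
top [443.82857689 189.29763441   8.        ] 324 [4.44013e+02 1.93738e+02 3.20000e-02 8.40000e-02]
[448.75044554 192.89490735   8.        ]
scene [447.24812529 190.88845341   8.        ] 215 [4.42290e+02 1.91515e+02 1.40000e-01 1.00000e-01]
[441.0837605  196.54496765   8.        ]
t 1.8 pos [ 177.5 -599.3  196.2] head -1.283 w 88.2 q6 -0.02 | turn 0.69 units, then shift [ 14.41 -13.11   3.85]
```

Call:
move_arm --steps '[[[0, 0, 0], 0.69, 0], [[0.8, -0.73, 0.2], 0, 0], [[0.8, -0.73, 0.2], 0, 0], [[0.8, -0.73, 0.2], 0, 0], [[0.8, -0.73, 0.2], 0, 0], [[0.8, -0.73, 0.2], 0, 0], [[0.8, -0.73, 0.2], 0, 0], [[0.8, -0.73, 0.2], 0, 0], [[0.8, -0.73, 0.2], 0, 0], [[0.8, -0.73, 0.2], 0, 0], [[0.8, -0.73, 0.2], 0, 0], [[0.8, -0.73, 0.2], 0, 0], [[0.8, -0.73, 0.2], 0, 0], [[0.8, -0.73, 0.2], 0, 0], [[0.8, -0.73, 0.2], 0, 0], [[0.8, -0.73, 0.2], 0, 0], [[0.8, -0.73, 0.2], 0, 0], [[0.8, -0.73, 0.2], 0, 0], [[0, 0, 0], 0, 0]]'

```text
t: 3.38
ee_pos: [440.2, -217.4, 110.6]
orientation: [-3.12, -0.361, -0.0]
ft_force: [-0.2, 0.5, -0.8]
width: 88.0
grasp_force: 0.0
```

```bash
python3 -c "
from h import *
plan(454.3,-198.6,3,.228+np.pi/2)"
```

```text
t 3.4 pos [ 440.2 -217.4  110.6] head -1.340 w 88.0 q6 0.86 | turn 0.03 units, then shift [ 0.72 -0.6   4.3 ]
```

Call:
move_arm --steps '[[[0.72, -0.6, 0], 0, 0], [[0, 0, 0.8], 0, 0], [[0, 0, 0.8], 0, 0], [[0, 0, 0.8], 0, 0], [[0, 0, 0.8], 0, 0], [[0, 0, 0.5], 0, 0], [[0, 0, 0.3], 0, 0], [[0, 0, 0.26], 0, 0], [[0, 0, 0], 0, 0], [[0, 0, 0], 0, 1], [[0, 0, 0], 0, 1], [[0, 0, 0], 0, 1], [[0, 0, 0], 0, 1], [[0, 0, 0], 0, 1], [[0, 0, 0], 0, 1], [[0, 0, 0], 0, 1], [[0, 0, 0], 0, 1], [[0, 0, 0], 0, 1]]'

```text
t: 4.88
ee_pos: [452.8, -201.6, 4.7]
orientation: [3.121, 0.357, 0.0]
ft_force: [0.5, -0.2, 0.5]
width: 31.6
grasp_force: 0.0
```

```bash
python3 -c "
from h import *
d=cams.get_image('scene'); cv2.imwrite('pics/s1.png',cv2.resize(d['image'][100:240,110:290,::-1],(770,600),interpolation=cv2.INTER_CUBIC)); o=ctrl.get_obs();print(o['width'],o['grasp_force'],proj(d,np.array([o['ee_pos']])))"
```

```text
27.098768329690007 0.0 [[194.37455123 179.20989933]]
```

View pics/s1.png

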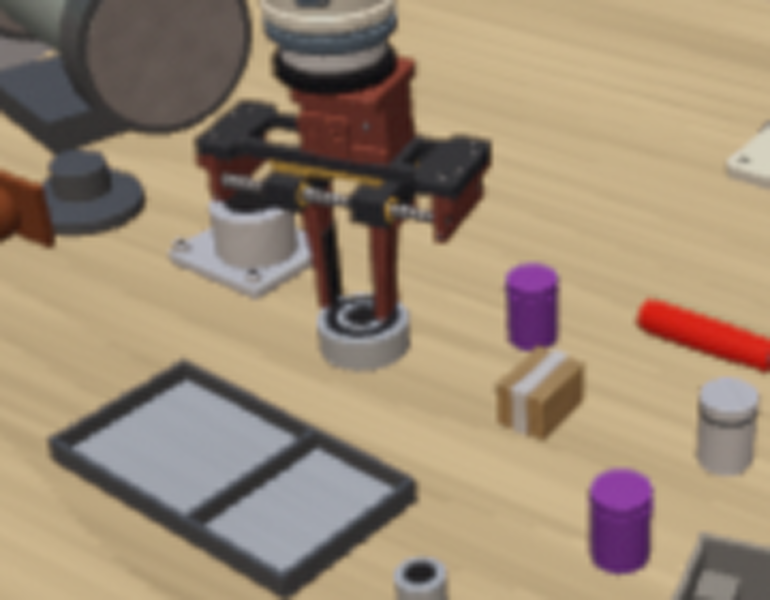

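The scene crop shows the bearing still in place at (363,335), with both fingertips ending over its top face around (357,312). They swept over it rather than round it. I'll raise the arm and check where the tips are against the reported TCP.

Call:
move_arm --steps '[[[0, 0, -0.6], 0, 1], [[0, 0, -0.8], 0, 1], [[0, 0, -0.8], 0, 1], [[0, 0, 0], 0, 1], [[0, 0, 0], 0, 1], [[0, 0, 0], 0, 1], [[0, 0, 0], 0, 1]]'

```text
t: 5.52
ee_pos: [452.1, -201.3, 58.8]
orientation: [-3.12, -0.357, 0.002]
ft_force: [-0.2, -0.3, 0.0]
width: 0.4
grasp_force: 0.0
```

```bash
python3 -c "
from h import *
o=ctrl.get_obs();print(o['width'],o['ee_pos']); R=cv2.Rodrigues(o['orientation'])[0]
ims=[]
for n in('scene','top'):
    d=cams.get_image(n); p=proj(d,np.array([o['ee_pos'],o['ee_pos']-[0,0,19]]))
    u,v=np.round(p[0]).astype(int); im=np.ascontiguousarray(cv2.resize(d['image'][v-35:v+35,u-22:u+23,::-1],None,fx=8,fy=8,interpolation=cv2.INTER_CUBIC))
    for q,c in zip(p,((0,255,0),(0,255,255))): cv2.circle(im,tuple(np.round((q-[u-22,v-35]+.5)*8).astype(int)),3,c,-1)
    ims.append(im)
cv2.imwrite('pics/s2.png',np.hstack(ims))"
```

```text
0.3644198248416877 [ 452.10514886 -201.30806459   58.7722747 ]
```

View pics/s2.png

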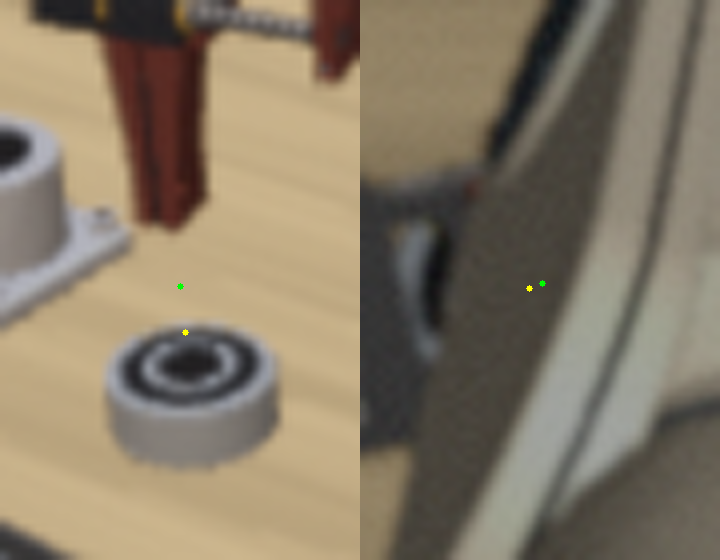

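The shut tips appear at (170,215), about 30 mm above the reported TCP mark at (180,286). So the real tips do not sit where the reported pose puts them. I'll probe the free bench beside the bearing to measure the offset.

Call:
move_arm --steps '[[[0, -1, 0], 0, 1], [[0, -1, 0], 0, 1], [[0, -1, 0], 0, 1], [[0, 0, 0.8], 0, 1], [[0, 0, 0.8], 0, 1], [[0, 0, 0.6], 0, 1], [[0, 0, 0.3], 0, 1], [[0, 0, 0], 0, 1], [[0, 0, 0], 0, 1]]'

```text
t: 6.37
ee_pos: [435.5, -128.5, -3.2]
orientation: [-3.121, -0.356, 0.002]
ft_force: [0.4, -0.5, 0.8]
width: 0.3
grasp_force: 0.0
```

```bash
python3 -c "
from h import *
o=ctrl.get_obs();print(o['width'],o['ee_pos'],o['ft_force']); R=cv2.Rodrigues(o['orientation'])[0]
d=cams.get_image('scene'); p=proj(d,np.array([o['ee_pos'],o['ee_pos']+[0,0,30]]))
u,v=np.round(p[0]).astype(int); im=np.ascontiguousarray(cv2.resize(d['image'][v-40:v+20,u-40:u+40,::-1],None,fx=10,fy=10,interpolation=cv2.INTER_CUBIC))
for q,c in zip(p,((0,255,0),(0,255,255))): cv2.circle(im,tuple(np.round((q-[u-40,v-40]+.5)*10).astype(int)),3,c,-1)
print(u-40,v-40,p)
cv2.imwrite('pics/s3.png',im)"
```

```text
0.3452841318847973 [ 435.50817626 -128.50445305   -3.2018191 ] [ 0.35036794 -0.54602504  0.84686447]
178 146 [[218.46160913 186.23029886]
 [217.97302647 177.56115808]]
```

View pics/s3.png

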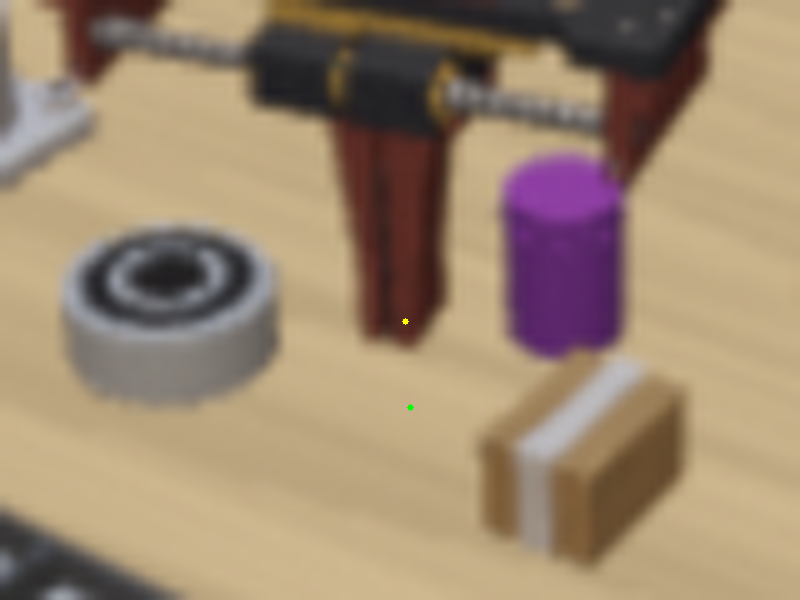

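Call:
move_arm --steps '[[[0, 0, 0.2], 0, 1], [[0, 0, 0.2], 0, 1], [[0, 0, 0.1], 0, 1], [[0, 0, 0], 0, 1], [[0, 0, 0], 0, 1]]'

```text
t: 6.83
ee_pos: [435.8, -128.6, -15.4]
orientation: [-3.121, -0.357, 0.0]
ft_force: [-0.0, 0.1, -0.8]
width: 0.7
grasp_force: 0.0
```

Call:
move_arm --steps '[[[0, 0, 0.1], 0, 1], [[0, 0, 0], 0, 1]]'

```text
t: 7.0
ee_pos: [435.8, -128.6, -18.0]
orientation: [-3.121, -0.357, 0.0]
ft_force: [-0.1, 0.6, -0.1]
width: 0.7
grasp_force: 0.0
```

Call:
move_arm --steps '[[[0, 0, 0.1], 0, 1], [[0, 0, 0], 0, 1]]'

```text
t: 7.17
ee_pos: [435.8, -128.5, -20.6]
orientation: [-3.121, -0.357, 0.0]
ft_force: [-1.0, 0.4, -0.1]
width: 0.3
grasp_force: 0.0
```

Call:
move_arm --steps '[[[0, 0, 0.06], 0, 1], [[0, 0, 0], 0, 1]]'

```text
t: 7.33
ee_pos: [435.8, -128.5, -22.0]
orientation: [-3.121, -0.357, 0.0]
ft_force: [-0.3, -0.4, 0.2]
width: 0.6
grasp_force: 0.0
```

Call:
move_arm --steps '[[[0, 0, 0.06], 0, 1], [[0, 0, 0], 0, 1]]'

```text
t: 7.5
ee_pos: [435.8, -128.5, -23.5]
orientation: [-3.121, -0.357, 0.0]
ft_force: [0.0, -0.4, -0.6]
width: 0.4
grasp_force: 0.0
```

Call:
move_arm --steps '[[[0, 0, 0.06], 0, 1], [[0, 0, 0], 0, 1]]'

```text
t: 7.67
ee_pos: [435.8, -128.5, -25.0]
orientation: [-3.121, -0.357, 0.0]
ft_force: [-0.4, 0.3, -0.4]
width: 0.8
grasp_force: 0.0
```

```bash
python3 -c "
from h import *
o=ctrl.get_obs();print(o['width'],o['ee_pos'],o['ft_force'])
d=cams.get_image('scene'); p=proj(d,np.array([o['ee_pos']]))
print(p,proj(d,np.array([o['ee_pos']+[0,0,25],o['ee_pos']+[0,0,30]])))
x0,y0=190,160; im=cv2.resize(d['image'][y0:y0+45,x0:x0+60,::-1],None,fx=13,fy=13,interpolation=cv2.INTER_CUBIC)
cv2.imwrite('pics/s4.png',im)"
```

```text
0.7570071040843335 [ 435.83424149 -128.54960917  -24.98281941] [-0.37201942  0.33634227 -0.39777906]
[[218.72785182 192.3938947 ]] [[218.33055593 185.36486206]
 [218.24974392 183.93512101]]
```

View pics/s4.png

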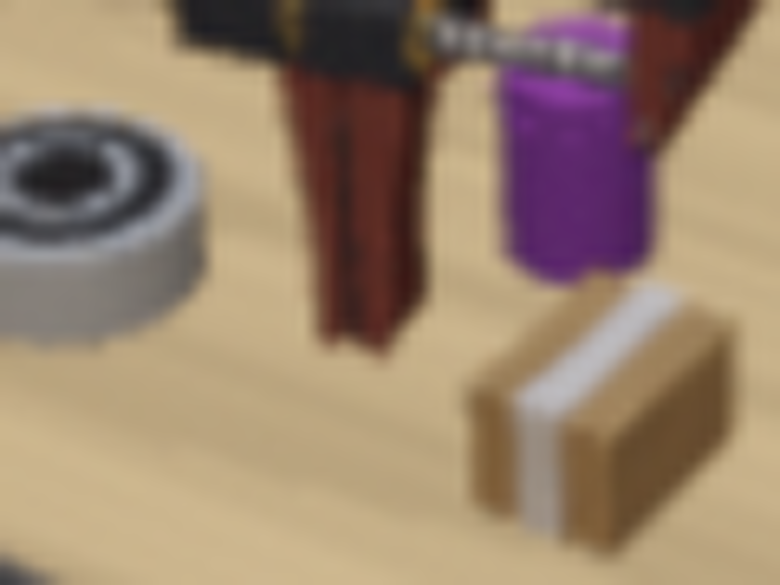

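The tip's lower edge at (360,348) maps to about px (217.5,186), close to the projection of this xy at z=0 (218.3,185.4). So it is almost down, and the offset is about 25 mm or slightly more.

Call:
move_arm --steps '[[[0, 0, 0.06], 0, 1], [[0, 0, 0], 0, 1]]'

```text
t: 7.88
ee_pos: [436.0, -128.6, -26.1]
orientation: [3.121, 0.357, 0.0]
ft_force: [-0.9, 0.4, 4.6]
width: 0.5
grasp_force: 1.7
```

Call:
move_arm --steps '[[[0, 0, 0.06], 0, 1], [[0, 0, 0], 0, 1]]'

```text
t: 8.05
ee_pos: [436.1, -128.6, -26.3]
orientation: [3.121, 0.357, 0.001]
ft_force: [-5.0, 1.0, 27.0]
width: 0.5
grasp_force: 13.7
```

Call:
move_arm --steps '[[[0, 0, 0.06], 0, 1], [[0, 0, 0], 0, 1]]'

```text
t: 8.22
ee_pos: [436.2, -128.7, -26.4]
orientation: [3.121, 0.357, 0.001]
ft_force: [-10.4, 4.4, 50.4]
width: 0.6
grasp_force: 25.7
```

Contact is at reported z = -26.1, so the true tip height is the reported z + 26. I'll add that to the helper and carry on.

Call:
move_arm --steps '[[[0, 0, -0.8], 0, 1], [[0, 0, -0.9], 0, 0], [[0, 0, -0.9], 0, 0], [[0, 0.8, 0], 0, 0], [[0, 0.8, 0], 0, 0], [[0, 0.8, 0], 0, 0], [[0, 0.6, 0], 0, 0], [[0, 0, 0], 0, 0], [[0, 0, 0], 0, 0], [[0, 0, 0], 0, 0]]'

```text
t: 9.05
ee_pos: [452.0, -200.9, 35.3]
orientation: [-3.12, -0.356, 0.002]
ft_force: [-0.4, 0.7, 0.4]
width: 56.8
grasp_force: 0.0
```

```bash
sed -i 's/np.array(\[x,y,z\])-o\["ee_pos"\])/np.array([x,y,z-26])-o["ee_pos"])/; s/"""shift/"""z is true tip height; shift/' h.py; python3 -c "
from h import *
plan(454.3,-198.6,2.5,.228+np.pi/2)"
```

```text
t 9.1 pos [ 452.  -200.9   35.3] head -1.343 w 56.8 q6 0.90 | turn -0.01 units, then shift [ 0.12 -0.07  2.35]
```

Call:
move_arm --steps '[[[0.12, -0.07, 0], 0, 0], [[0, 0, 0], 0, 0], [[0, 0, 0], 0, 0], [[0, 0, 0], 0, 0], [[0, 0, 0], 0, 0], [[0, 0, 0], 0, 0], [[0, 0, 0.8], 0, 0], [[0, 0, 0.8], 0, 0], [[0, 0, 0.5], 0, 0], [[0, 0, 0.25], 0, 0], [[0, 0, 0], 0, 0], [[0, 0, 0], 0, 1], [[0, 0, 0], 0, 1], [[0, 0, 0], 0, 1], [[0, 0, 0], 0, 1], [[0, 0, 0], 0, 1], [[0, 0, 0], 0, 1], [[0, 0, 0], 0, 1]]'

```text
t: 10.55
ee_pos: [455.7, -199.3, -22.4]
orientation: [3.121, 0.357, 0.001]
ft_force: [0.3, 1.9, 6.2]
width: 61.4
grasp_force: 30.0
```

Gripped at 61.4 mm. Next: lift, then the transfer to the box.

Call:
move_arm --steps '[[[0, 0, -0.5], 0, 1], [[0, 0, -0.9], 0, 1], [[0, 0, -0.9], 0, 1], [[0, 0, -0.9], 0, 1], [[0, 0, -0.9], 0, 1], [[0, 0, -0.6], 0, 1], [[0, 0, 0], 0, 1]]'

```text
t: 11.13
ee_pos: [457.1, -200.1, 97.1]
orientation: [3.119, 0.357, 0.007]
ft_force: [0.9, -0.1, -2.6]
width: 61.3
grasp_force: 30.0
```

```bash
python3 -c "
from h import *
plan(600,207,8.5,.228+np.pi/2)"
```

```text
t 11.1 pos [ 457.1 -200.1   97.1] head -1.343 w 61.3 q6 0.91 | turn -0.00 units, then shift [  9.23 -14.58   4.58]
```

Call:
move_arm --steps '[[[0.48, -0.76, 0], 0, 1], [[0.48, -0.76, 0], 0, 1], [[0.48, -0.76, 0], 0, 1], [[0.48, -0.76, 0], 0, 1], [[0.48, -0.76, 0], 0, 1], [[0.48, -0.76, 0], 0, 1], [[0.48, -0.76, 0], 0, 1], [[0.48, -0.76, 0], 0, 1], [[0.48, -0.76, 0], 0, 1], [[0.48, -0.76, 0], 0, 1], [[0.48, -0.76, 0], 0, 1], [[0.48, -0.76, 0], 0, 1], [[0.48, -0.76, 0], 0, 1], [[0.48, -0.76, 0], 0, 1], [[0.48, -0.76, 0], 0, 1], [[0.48, -0.76, 0], 0, 1], [[0.48, -0.76, 0], 0, 1], [[0.48, -0.76, 0], 0, 1], [[0.48, -0.76, 0], 0, 1], [[0, 0, 0], 0, 1]]'

```text
t: 12.8
ee_pos: [596.7, 207.2, 92.9]
orientation: [-3.12, -0.36, -0.001]
ft_force: [1.4, -0.1, -2.3]
width: 61.6
grasp_force: 30.0
```

```bash
python3 -c "
from h import *
plan(600,207,9,.228+np.pi/2)"
```

```text
t 12.8 pos [596.7 207.2  92.9] head -1.341 w 61.6 q6 1.66 | turn 0.02 units, then shift [0.12 0.04 4.4 ]
```

Call:
move_arm --steps '[[[0.12, 0.04, 0], 0, 1], [[0, 0, 0.8], 0, 1], [[0, 0, 0.8], 0, 1], [[0, 0, 0.8], 0, 1], [[0, 0, 0.7], 0, 1], [[0, 0, 0.6], 0, 1], [[0, 0, 0.4], 0, 1], [[0, 0, 0.25], 0, 1], [[0, 0, 0], 0, 1], [[0, 0, 0], 0, 1]]'

```text
t: 13.63
ee_pos: [599.3, 203.4, -14.2]
orientation: [3.121, 0.356, 0.0]
ft_force: [0.4, 0.3, -1.5]
width: 61.6
grasp_force: 30.0
```

Call:
move_arm --steps '[[[0, -0.14, 0], 0, 1], [[0, 0, 0.1], 0, 1], [[0, 0, 0], 0, 1], [[0, 0, 0], 0, 0.1], [[0, 0, 0], 0, 0.1], [[0, 0, 0], 0, 0.1], [[0, 0, 0], 0, 0.1], [[0, 0, 0], 0, 0.1], [[0, 0, -0.6], 0, 0.1], [[0, 0, -0.9], 0, 0.1], [[0, 0, -0.9], 0, 0.1], [[0, 0, -0.9], 0, 0.1], [[0, 0, -0.9], 0, 0], [[0, 0, -0.5], 0, 0], [[0, 0, 0], 0, 0]]'

```text
t: 14.88
ee_pos: [600.6, 207.7, 104.7]
orientation: [-3.12, -0.357, -0.01]
ft_force: [-0.1, 0.1, -0.8]
width: 87.3
grasp_force: 0.0
```

```bash
python3 -c "
from h import *
d=cams.get_image('scene'); cv2.imwrite('pics/s5.png',cv2.resize(d['image'][200:330,240:430,::-1],(790,540),interpolation=cv2.INTER_CUBIC))
plan(411.5,347,60,.129+np.pi/2)"
```

```text
t 14.9 pos [599.4 207.3 102.6] head -1.343 w 87.7 q6 1.66 | turn 1.13 units, then shift [-6.75 -6.51  2.73]
```

View pics/s5.png

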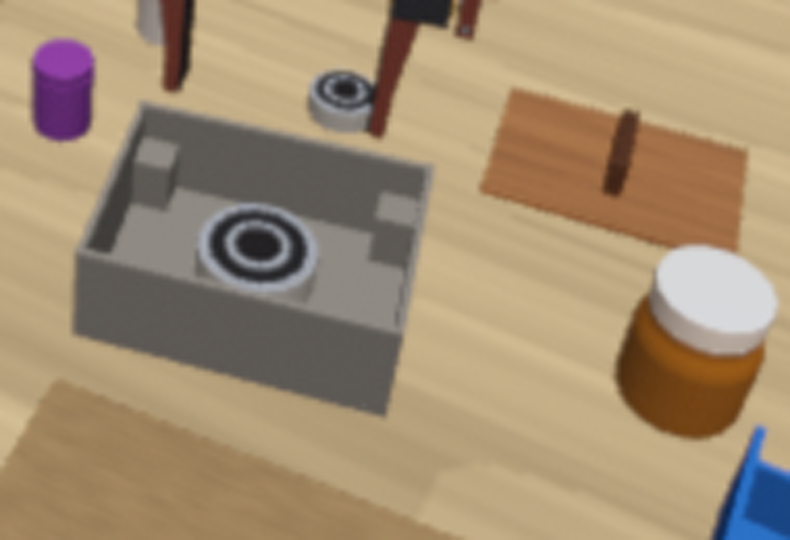

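Bearing lies flat in the box, centre at (258,248) of the crop, and the divider is undisturbed at (615,165). On to the divider.

Call:
move_arm --steps '[[[0, 0, 0], 0.6, 0], [[0, 0, 0], 0.53, 0], [[-0.68, -0.65, 0.1], 0, 0], [[-0.68, -0.65, 0.1], 0, 0], [[-0.68, -0.65, 0.1], 0, 0], [[-0.68, -0.65, 0.1], 0, 0], [[-0.68, -0.65, 0.1], 0, 0], [[-0.68, -0.65, 0.2], 0, 0], [[-0.68, -0.65, 0.2], 0, 0], [[-0.68, -0.65, 0.2], 0, 0], [[-0.68, -0.65, 0.2], 0, 0], [[-0.68, -0.65, 0.2], 0, 0], [[0, 0, 0], 0, 0], [[0, 0, 0], 0, 0]]'

```text
t: 16.1
ee_pos: [407.4, 346.0, 61.9]
orientation: [3.133, 0.206, -0.004]
ft_force: [1.5, 0.1, 0.4]
width: 87.5
grasp_force: 0.0
```

```bash
python3 -c "
from h import *
plan(411.5,347,7.5,.129+np.pi/2)"
```

```text
t 16.1 pos [407.4 346.   61.9] head -1.439 w 87.5 q6 2.12 | turn 0.03 units, then shift [ 0.18 -0.02  3.21]
```

Call:
move_arm --steps '[[[0.18, -0.02, 0], 0, 0], [[0, 0, 0.8], 0, 0], [[0, 0, 0.8], 0, 0], [[0, 0, 0.8], 0, 0], [[0, 0, 0.5], 0, 0], [[0, 0, 0.3], 0, 0], [[0, 0, 0], 0, 0], [[0, 0, 0], 0, 0]]'

```text
t: 16.77
ee_pos: [413.8, 347.2, -16.8]
orientation: [3.135, 0.201, -0.0]
ft_force: [0.1, -0.5, -0.4]
width: 87.7
grasp_force: 0.0
```

```bash
python3 -c "
from h import *
plan(411.5,347,7.5,.129+np.pi/2)"
```

```text
t 16.8 pos [413.8 347.2 -16.8] head -1.442 w 87.7 q6 2.12 | turn -0.01 units, then shift [-0.09 -0.    0.07]
```

Tip height is 9.2 mm. Closing on the bar, then a lift to check.

Call:
move_arm --steps '[[[-0.09, 0, 0.06], 0, 1], [[0, 0, 0], 0, 1], [[0, 0, 0], 0, 1], [[0, 0, 0], 0, 1], [[0, 0, 0], 0, 1], [[0, 0, 0], 0, 1], [[0, 0, 0], 0, 1], [[0, 0, 0], 0, 1], [[0, 0, 0], 0, 1], [[0, 0, 0], 0, 1], [[0, 0, 0], 0, 1], [[0, 0, 0], 0, 1], [[0, 0, 0], 0, 1], [[0, 0, 0], 0, 1], [[0, 0, 0], 0, 1]]'

```text
t: 18.02
ee_pos: [411.0, 347.0, -18.3]
orientation: [3.135, 0.202, -0.0]
ft_force: [0.2, -0.4, -0.4]
width: 9.7
grasp_force: 30.0
```

Call:
move_arm --steps '[[[0, 0, -0.4], 0, 1], [[0, 0, -0.8], 0, 1], [[0, 0, -0.8], 0, 1], [[0, 0, -0.9], 0, 1], [[0, 0, -0.9], 0, 1], [[0, 0, -0.6], 0, 1], [[0, 0, 0], 0, 1]]'

```text
t: 18.6
ee_pos: [412.8, 348.5, 95.3]
orientation: [-3.132, -0.202, -0.008]
ft_force: [-0.2, 0.6, -1.0]
width: 9.8
grasp_force: 30.0
```

```bash
python3 -c "
from h import *
plan(599.8,207,90,.228+np.pi/2)
T=cams.get_image('top'); c=cams.cut_out('top','divider'); print(c[0]['p'],c[0]['rect']) 
o=ctrl.get_obs();z=o['ee_pos'][2]+26-8
print(z,np.round(fit('divider',[(T,c[0]['pixels'])],(411,347,.129),z),3)) 
S_=cams.get_image('scene');cv2.imwrite('pics/s6.png',cv2.resize(S_['image'][170:300,320:470,::-1],(692,600),interpolation=cv2.INTER_CUBIC))
c=cams.cut_out('scene','divider'); print(c and (c[0]['p'],c[0]['rect'],np.round(fit('divider',[(S_,c[0]['pixels'])],(411,347,.129),z),3)))
"
```

```text
t 18.6 pos [412.8 348.5  95.3] head -1.442 w 9.8 q6 2.12 | turn -1.13 units, then shift [6.   7.21 1.27]
0.72 [92.3, 221.0, 49.3, 54.8]
110.26355613541057 [4.1289e+02 3.4886e+02 1.0900e-01 6.9600e-01]
[]
```

View pics/s6.png

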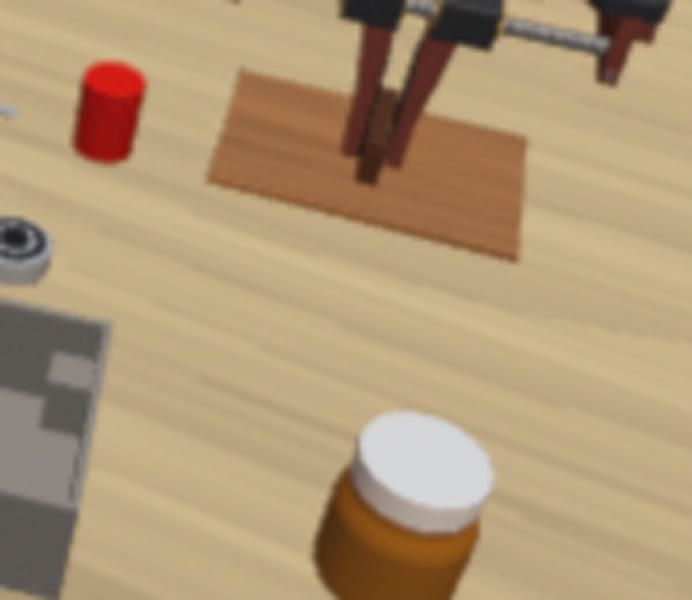

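Divider is lifted level by its bar, with the fingers on mid-bar at (378,150). Next: transfer it to the box.

Call:
move_arm --steps '[[[0, 0, 0], -0.6, 1], [[0, 0, 0], -0.53, 1], [[0.6, 0.72, 0], 0, 1], [[0.6, 0.72, 0], 0, 1], [[0.6, 0.72, 0], 0, 1], [[0.6, 0.72, 0], 0, 1], [[0.6, 0.72, 0], 0, 1], [[0.6, 0.72, 0], 0, 1], [[0.6, 0.72, 0], 0, 1], [[0.6, 0.72, 0], 0, 1], [[0.6, 0.72, 0], 0, 1], [[0.6, 0.72, 0], 0, 1], [[0, 0, 0], 0, 1], [[0, 0, 0], 0, 1], [[0, 0, 0], 0, 1]]'

```text
t: 20.05
ee_pos: [596.4, 205.4, 90.2]
orientation: [3.121, 0.356, -0.005]
ft_force: [-1.4, -0.0, -1.2]
width: 9.9
grasp_force: 30.0
```

```bash
python3 -c "
from h import *
plan(600,207,72,.228+np.pi/2)"
```

```text
t 20.1 pos [596.4 205.4  90.2] head -1.344 w 9.9 q6 1.66 | turn -0.01 units, then shift [ 0.16 -0.03  1.77]
```

Call:
move_arm --steps '[[[0.16, -0.03, 0], 0, 1], [[0, 0, 0.6], 0, 1], [[0, 0, 0.6], 0, 1], [[0, 0, 0.5], 0, 1], [[0, 0, 0], 0, 1], [[0, 0, 0], 0, 1], [[0, 0, 0], 0, 1]]'

```text
t: 20.63
ee_pos: [601.6, 207.6, 49.5]
orientation: [-3.121, -0.358, -0.0]
ft_force: [0.5, -0.0, -1.0]
width: 9.6
grasp_force: 30.0
```

```bash
python3 -c "
from h import *
plan(600,207,44.7,.228+np.pi/2)
S_=cams.get_image('scene');im=S_['image'][200:310,240:370,::-1]
cv2.imwrite('pics/s7.png',cv2.resize(im,(709,600),interpolation=cv2.INTER_CUBIC))"
```

```text
t 20.6 pos [601.6 207.6  49.5] head -1.343 w 9.6 q6 1.66 | turn 0.00 units, then shift [-0.07  0.01  1.23]
```

View pics/s7.png

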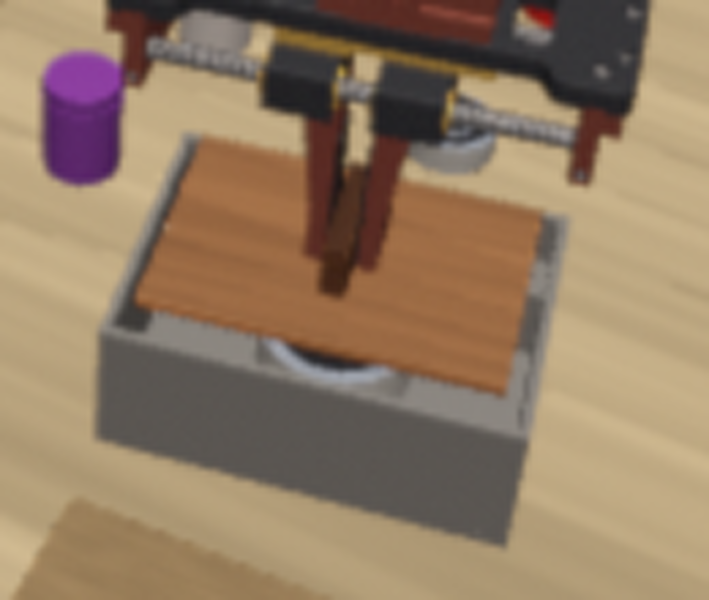

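The divider sits squarely over the box with a margin on each side. Lowering to the posts.

Call:
move_arm --steps '[[[-0.05, 0, 0.3], 0, 1], [[0, 0, 0.3], 0, 1], [[0, 0, 0.3], 0, 1], [[0, 0, 0.2], 0, 1], [[0, 0, 0.1], 0, 1], [[0, 0, 0], 0, 1], [[0, 0, 0], 0, 1]]'

```text
t: 21.27
ee_pos: [600.2, 206.8, 18.9]
orientation: [3.121, 0.357, -0.0]
ft_force: [-0.2, -0.3, -0.7]
width: 10.3
grasp_force: 30.0
```

Call:
move_arm --steps '[[[0, 0, 0], 0, 0.6], [[0, 0, 0], 0, 0.6], [[0, 0, 0], 0, 0.6], [[0, 0, 0], 0, 0.6], [[0, 0, 0], 0, 0.6], [[0, 0, 0], 0, 0.6], [[0, 0, -0.5], 0, 0.5], [[0, 0, -0.9], 0, 0.2], [[0, 0, -0.9], 0, 0], [[0, 0, -0.9], 0, 0], [[0, 0, -0.5], 0, 0], [[0, 0, 0], 0, 0]]'

```text
t: 22.27
ee_pos: [602.5, 207.6, 115.6]
orientation: [-3.12, -0.357, -0.009]
ft_force: [0.5, -0.3, -0.3]
width: 71.8
grasp_force: 0.0
```

```bash
python3 -c "
from h import *
S_=cams.get_image('scene');im=S_['image'][200:310,240:370,::-1]
cv2.imwrite('pics/s8.png',cv2.resize(im,(709,600),interpolation=cv2.INTER_CUBIC))
for t,g,zz in(('divider',(600,207,.228),37),):
    for c in cams.cut_out('scene',t): print(c['p'],c['rect'],np.round(fit(t,[(S_,c['pixels'])],g,zz),3))
S_=cams.get_image('scene')
T=cams.get_image('top')
for n,d in(('scene',S_),):
    c=cams.cut_out(n,'carton')
    for r in c[:1]:print(n,r['rect'],[np.round(fit('carton',[(d,r['pixels'])],(451.5,-56.7,a)),3) for a in(0,.1,-.1)])
plan(451.6,-56.8,80,.06)"
```

```text
0.71 [300.4, 256.8, 69.3, 44.2] [5.85803e+02 2.02790e+02 2.17000e-01 1.50000e-01]
scene [238.9, 193.2, 19.6, 19.6] [array([ 4.50426e+02, -5.76200e+01,  5.10000e-02,  1.13000e-01]), array([ 4.50638e+02, -5.78660e+01,  7.60000e-02,  1.14000e-01]), array([ 4.50761e+02, -5.73050e+01,  6.40000e-02,  1.12000e-01])]
t 22.5 pos [599.3 206.6 110.2] head -1.343 w 87.3 q6 1.66 | turn -16.08 units, then shift [-10.16  -6.52   2.27]
```

View pics/s8.png

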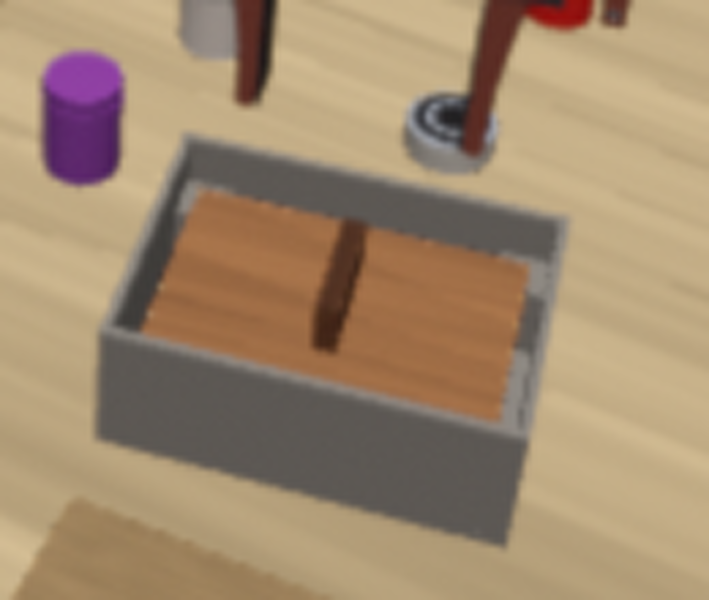

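Divider lies on the posts, bar at (340,285), even gaps all round. Next the carton, which I'll grip over its 50 mm length.

Call:
move_arm --steps '[[[0, 0, 0], -1, 0], [[0, 0, 0], -1, 0], [[0, 0, 0], -1, 0], [[0, 0, 0], -1, 0], [[0, 0, 0], -1, 0], [[0, 0, 0], -1, 0], [[0, 0, 0], -1, 0], [[0, 0, 0], -1, 0], [[0, 0, 0], -1, 0], [[0, 0, 0], -1, 0], [[0, 0, 0], -1, 0], [[0, 0, 0], -1, 0], [[0, 0, 0], -1, 0], [[0, 0, 0], -1, 0], [[0, 0, 0], -1, 0], [[0, 0, 0], -1, 0]]'

```text
t: 23.85
ee_pos: [599.5, 206.6, 110.1]
orientation: [-2.156, -2.283, 0.003]
ft_force: [-0.2, -0.8, -0.4]
width: 87.8
grasp_force: 0.0
```

Call:
move_arm --steps '[[[-0.73, -0.47, 0], 0, 0], [[-0.73, -0.47, 0], 0, 0], [[-0.73, -0.47, 0], 0, 0], [[-0.73, -0.47, 0], 0, 0], [[-0.73, -0.47, 0], 0, 0], [[-0.73, -0.47, 0], 0, 0], [[-0.73, -0.47, 0], 0, 0], [[-0.73, -0.47, 0], 0, 0], [[-0.73, -0.47, 0.2], 0, 0], [[-0.73, -0.47, 0.3], 0, 0], [[-0.73, -0.47, 0.4], 0, 0], [[-0.73, -0.47, 0.5], 0, 0], [[-0.73, -0.47, 0.5], 0, 0], [[-0.7, -0.47, 0.4], 0, 0], [[0, 0, 0], 0, 0], [[0, 0, 0], 0, 0]]'

```text
t: 25.18
ee_pos: [448.3, -56.5, 53.2]
orientation: [-2.163, -2.275, 0.003]
ft_force: [0.8, 0.2, -0.3]
width: 87.7
grasp_force: 0.0
```

```bash
python3 -c "
from h import *
plan(451.6,-57,5,.06)"
```

```text
t 25.2 pos [448.3 -56.5  53.2] head 0.051 w 87.7 q6 -0.20 | turn -0.11 units, then shift [-0.03  0.14  2.97]
```

Call:
move_arm --steps '[[[-0.03, 0.14, 0], -0.11, 0], [[0, 0, 0.8], 0, 0], [[0, 0, 0.8], 0, 0], [[0, 0, 0.7], 0, 0], [[0, 0, 0.4], 0, 0], [[0, 0, 0.25], 0, 0], [[0, 0, 0], 0, 0], [[0, 0, 0], 0, 1], [[0, 0, 0], 0, 1], [[0, 0, 0], 0, 1], [[0, 0, 0], 0, 1], [[0, 0, 0], 0, 1], [[0, 0, 0], 0, 1], [[0, 0, 0], 0, 1], [[0, 0, 0], 0, 1], [[0, 0, 0], 0, 1]]'

```text
t: 26.52
ee_pos: [453.2, -56.9, -19.2]
orientation: [2.151, 2.29, 0.0]
ft_force: [-0.9, -0.0, 5.7]
width: 49.8
grasp_force: 29.6
```

Call:
move_arm --steps '[[[0, 0, -0.4], 0, 1], [[0, 0, -0.9], 0, 1], [[0, 0, -0.9], 0, 1], [[0, 0, -0.9], 0, 1], [[0, 0, -0.9], 0, 1], [[0, 0, -0.9], 0, 1], [[0, 0, 0], 0, 1], [[0, 0, 0], 0, 1]]'

```text
t: 27.18
ee_pos: [453.8, -56.9, 104.0]
orientation: [2.149, 2.288, 0.003]
ft_force: [-0.9, -0.5, -1.5]
width: 50.0
grasp_force: 29.6
```

```bash
python3 -c "
from h import *
plan(608,172,110,.228)"
```

```text
t 27.2 pos [453.8 -56.9 104. ] head 0.063 w 50.0 q6 -0.21 | turn -1.89 units, then shift [7.53 8.08 0.82]
```

Call:
move_arm --steps '[[[0, 0, 0], -0.95, 1], [[0, 0, 0], -0.94, 1], [[0.63, 0.67, 0], 0, 1], [[0.63, 0.67, 0], 0, 1], [[0.63, 0.67, 0], 0, 1], [[0.63, 0.67, 0], 0, 1], [[0.63, 0.67, 0], 0, 1], [[0.63, 0.67, 0], 0, 1], [[0.63, 0.67, 0], 0, 1], [[0.63, 0.67, 0], 0, 1], [[0.63, 0.67, 0], 0, 1], [[0.63, 0.67, 0], 0, 1], [[0.63, 0.67, 0], 0, 1], [[0.6, 0.67, 0], 0, 1], [[0, 0, 0], 0, 1], [[0, 0, 0], 0, 1], [[0, 0, 0], 0, 1]]'

```text
t: 28.6
ee_pos: [604.8, 171.4, 101.2]
orientation: [-1.953, -2.458, 0.004]
ft_force: [0.7, -0.7, -1.0]
width: 50.3
grasp_force: 29.6
```

```bash
python3 -c "
from h import *
plan(608,172,49.3,.228)"
```

```text
t 28.6 pos [604.8 171.4 101.2] head 0.228 w 50.3 q6 0.03 | turn -0.00 units, then shift [-0.    0.14  3.11]
```

Call:
move_arm --steps '[[[0, 0.12, 0], 0, 1], [[0, 0, 0.7], 0, 1], [[0, 0, 0.7], 0, 1], [[0, 0, 0.6], 0, 1], [[0, 0, 0.5], 0, 1], [[0, 0, 0.3], 0, 1], [[0, 0, 0.2], 0, 1], [[0, 0, 0], 0, 1], [[0, 0, 0], 0, 1], [[0, 0, 0], 0, 1]]'

```text
t: 29.43
ee_pos: [610.0, 172.8, 28.7]
orientation: [1.954, 2.459, 0.002]
ft_force: [0.3, 0.2, -2.6]
width: 50.2
grasp_force: 29.6
```

```bash
python3 -c "
from h import *
plan(608,172,49.3,.228)
S_=cams.get_image('scene');im=S_['image'][200:310,240:370,::-1]
cv2.imwrite('pics/s9.png',cv2.resize(im,(709,600),interpolation=cv2.INTER_CUBIC))"
```

```text
t 29.4 pos [610.  172.8  28.7] head 0.228 w 50.2 q6 0.03 | turn -0.00 units, then shift [-0.01 -0.08  0.22]
```

View pics/s9.png

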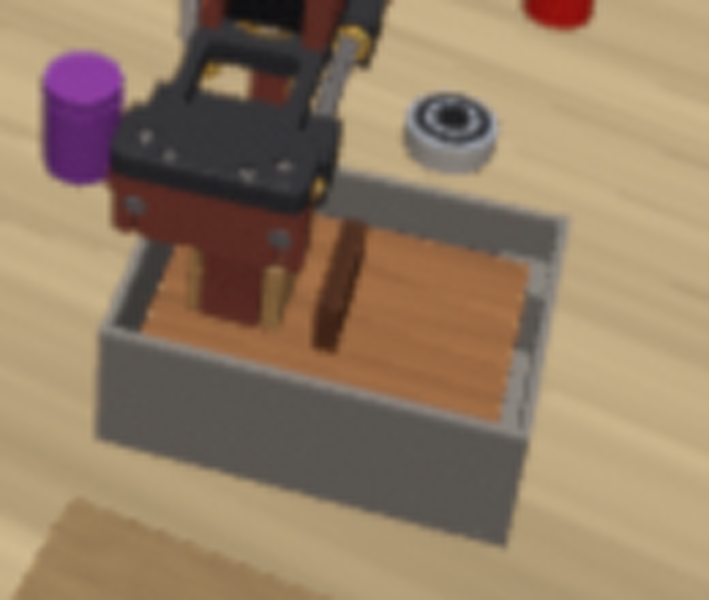

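Carton is over the left half, clear of the bar and walls. Lower it, release partly and lift.

Call:
move_arm --steps '[[[0, -0.08, 0], 0, 1], [[0, 0, 0.12], 0, 1], [[0, 0, 0.1], 0, 1], [[0, 0, 0], 0, 1], [[0, 0, 0], 0, 1]]'

```text
t: 29.9
ee_pos: [607.6, 172.3, 22.8]
orientation: [1.955, 2.459, 0.001]
ft_force: [-1.0, -0.3, 2.8]
width: 50.0
grasp_force: 29.7
```

Call:
move_arm --steps '[[[0, 0, 0], 0, 0.27], [[0, 0, 0], 0, 0.27], [[0, 0, 0], 0, 0.27], [[0, 0, 0], 0, 0.27], [[0, 0, 0], 0, 0.27], [[0, 0, -0.3], 0, 0.27], [[0, 0, -0.8], 0, 0.27], [[0, 0, -0.8], 0, 0], [[0, 0, -0.8], 0, 0], [[0, 0, -0.8], 0, 0], [[0, 0, 0], 0, 0]]'

```text
t: 30.82
ee_pos: [610.1, 172.9, 114.5]
orientation: [1.952, 2.456, 0.009]
ft_force: [1.5, 0.3, 0.5]
width: 86.0
grasp_force: 0.0
```

```bash
python3 -c "
from h import *
plan(431.4,66.2,80,.228)
plan(443.5,192.5,80,.228)"
```

```text
t 30.8 pos [610.1 172.9 114.5] head 0.228 w 86.0 q6 0.03 | turn -0.00 units, then shift [-2.54 -7.95  2.37]
t 30.8 pos [610.1 172.9 114.5] head 0.228 w 86.0 q6 0.03 | turn -0.00 units, then shift [ 2.27 -6.33  2.38]
```

Call:
move_arm --steps '[[[0.32, -0.9, 0], 0, 0], [[0.32, -0.9, 0], 0, 0], [[0.32, -0.9, 0.2], 0, 0], [[0.32, -0.9, 0.4], 0, 0], [[0.32, -0.9, 0.5], 0, 0], [[0.32, -0.9, 0.6], 0, 0], [[0.35, -0.9, 0.6], 0, 0], [[0, 0, 0], 0, 0], [[0, 0, 0], 0, 0]]'

```text
t: 31.57
ee_pos: [439.4, 191.7, 51.6]
orientation: [-1.953, -2.459, 0.004]
ft_force: [0.8, -0.3, -0.5]
width: 87.6
grasp_force: 0.0
```

```bash
python3 -c "
from h import *
d=cams.get_image('scene')
for r in cams.cut_out('scene','bearing_small')[:2]:
    g=unproj(d,r['rect'][:2],8); print(r['p'],r['rect'],g,np.round(fit('bearing_small',[(d,r['pixels'])],(443,192,0)),3))
plan(443.5,192.5,2.5,.228)"
```

```text
0.67 [323.2, 225.1, 14.6, 12.1] [445.97536491 196.44413952   8.        ] [4.43122e+02 1.91297e+02 1.42000e-01 1.12000e-01]
t 31.7 pos [442.5 192.3  52.8] head 0.228 w 88.0 q6 0.16 | turn -0.00 units, then shift [-0.    0.04  3.05]
```

Call:
move_arm --steps '[[[0, 0.04, 0.8], 0, 0], [[0, 0, 0.8], 0, 0], [[0, 0, 0.8], 0, 0], [[0, 0, 0.4], 0, 0], [[0, 0, 0.2], 0, 0], [[0, 0, 0], 0, 0], [[0, 0, 0], 0, 1], [[0, 0, 0], 0, 1], [[0, 0, 0], 0, 1], [[0, 0, 0], 0, 1], [[0, 0, 0], 0, 1], [[0, 0, 0], 0, 1], [[0, 0, 0], 0, 1], [[0, 0, 0], 0, 1], [[0, 0, 0], 0, 1], [[0, 0, 0], 0, 1]]'

```text
t: 33.0
ee_pos: [442.4, 192.3, -22.4]
orientation: [1.955, 2.459, 0.001]
ft_force: [0.8, -0.2, 3.7]
width: 41.4
grasp_force: 30.0
```

Call:
move_arm --steps '[[[0, 0, -0.4], 0, 1], [[0, 0, -0.9], 0, 1], [[0, 0, -0.9], 0, 1], [[0, 0, -0.9], 0, 1], [[0, 0, -0.9], 0, 1], [[0, 0, -0.9], 0, 1], [[0, 0, 0], 0, 1], [[0, 0, 0], 0, 1]]'

```text
t: 33.67
ee_pos: [442.6, 192.4, 101.1]
orientation: [1.954, 2.458, 0.003]
ft_force: [-0.6, -0.7, -0.6]
width: 41.5
grasp_force: 30.0
```

```bash
python3 -c "
from h import *
a=-.09; f=lambda x,y:(609.9+x*np.cos(a)-y*np.sin(a),-176+x*np.sin(a)+y*np.cos(a))
print(f(0,60),f(0,-40))
plan(*f(0,60),90,-.09)"
```

```text
(np.float64(615.2927129518806), np.float64(-116.24283601928035)) (np.float64(606.3048580320796), np.float64(-215.83810932047976))
t 33.7 pos [442.6 192.4 101.1] head 0.228 w 41.5 q6 0.16 | turn 3.64 units, then shift [-11.68   7.99   1.49]
```

Call:
move_arm --steps '[[[0, 0, 0], 0.9, 1], [[0, 0, 0], 0.9, 1], [[0, 0, 0], 0.9, 1], [[0, 0, 0], 0.94, 1], [[-0.78, 0.53, 0], 0, 1], [[-0.78, 0.53, 0], 0, 1], [[-0.78, 0.53, 0], 0, 1], [[-0.78, 0.53, 0], 0, 1], [[-0.78, 0.53, 0], 0, 1], [[-0.78, 0.53, 0], 0, 1], [[-0.78, 0.53, 0], 0, 1], [[-0.78, 0.53, 0], 0, 1], [[-0.78, 0.53, 0], 0, 1], [[-0.78, 0.53, 0], 0, 1], [[-0.78, 0.53, 0], 0, 1], [[-0.78, 0.53, 0], 0, 1], [[-0.78, 0.53, 0], 0, 1], [[-0.78, 0.53, 0], 0, 1], [[-0.76, 0.55, 0], 0, 1], [[0, 0, 0], 0, 1]]'

```text
t: 35.33
ee_pos: [615.3, -119.7, 98.3]
orientation: [2.322, 2.116, -0.001]
ft_force: [0.2, -0.0, -0.8]
width: 41.2
grasp_force: 30.0
```

```bash
python3 -c "
from h import *
cams.get_image('scene')
plan(615.3,-116.2,8.5,-.09)"
```

```text
t 35.4 pos [ 614.  -118.    98.1] head -0.092 w 41.3 q6 -0.12 | turn -0.03 units, then shift [0.08 0.06 4.62]
```

Call:
move_arm --steps '[[[-0.05, 0.06, 0.8], 0, 1], [[0, 0, 0.8], 0, 1], [[0, 0, 0.8], 0, 1], [[0, 0, 0.7], 0, 1], [[0, 0, 0.6], 0, 1], [[0, 0, 0.5], 0, 1], [[0, 0, 0.3], 0, 1], [[0, 0, 0.1], 0, 1], [[0, 0, 0], 0, 1], [[0, 0, 0], 0, 1], [[0, 0, 0], 0, 1]]'

```text
t: 36.3
ee_pos: [616.4, -118.0, -14.2]
orientation: [2.318, 2.118, 0.001]
ft_force: [-0.6, 0.7, 0.2]
width: 41.5
grasp_force: 30.0
```

Tip height 11.8 mm; another 3.3 mm down, then release.

Call:
move_arm --steps '[[[0, 0, 0.07], 0, 1], [[0, 0, 0.06], 0, 1], [[0, 0, 0], 0, 1], [[0, 0, 0], 0, 0.36], [[0, 0, 0], 0, 0.36], [[0, 0, 0], 0, 0.36], [[0, 0, 0], 0, 0.36], [[0, 0, 0], 0, 0.36], [[0, 0, -0.4], 0, 0.36], [[0, 0, -0.8], 0, 0.36], [[0, 0, -0.8], 0, 0], [[0, 0, -0.8], 0, 0], [[0, 0, -0.8], 0, 0], [[0, 0, -0.8], 0, 0], [[0, 0, 0], 0, 0], [[0, 0, 0], 0, 0]]'

```text
t: 37.63
ee_pos: [616.6, -118.1, 93.3]
orientation: [2.317, 2.118, 0.003]
ft_force: [-0.0, -0.6, 0.1]
width: 87.6
grasp_force: 0.0
```

```bash
python3 -c "
from h import *
plan(431.4,66,80,-.09)"
```

```text
t 37.6 pos [ 616.6 -118.1   93.3] head -0.090 w 87.6 q6 -0.12 | turn -0.00 units, then shift [ 6.67 -8.05  1.55]
```

Call:
move_arm --steps '[[[0.61, -0.73, 0], 0, 0], [[0.61, -0.73, 0], 0, 0], [[0.61, -0.73, 0], 0, 0], [[0.61, -0.73, 0], 0, 0], [[0.61, -0.73, 0], 0, 0], [[0.61, -0.73, 0.2], 0, 0], [[0.61, -0.73, 0.2], 0, 0], [[0.61, -0.73, 0.2], 0, 0], [[0.61, -0.73, 0.2], 0, 0], [[0.61, -0.73, 0.2], 0, 0], [[0.6, -0.75, 0.2], 0, 0], [[0, 0, 0], 0, 0], [[0, 0, 0], 0, 0]]'

```text
t: 38.72
ee_pos: [428.7, 67.3, 60.8]
orientation: [-2.316, -2.121, 0.003]
ft_force: [0.5, 0.6, -0.3]
width: 87.8
grasp_force: 0.0
```

```bash
python3 -c "
from h import *
cams.get_image('scene')
plan(431.4,66,13,-.09)"
```

```text
t 38.8 pos [430.2  67.   61.2] head -0.089 w 88.1 q6 0.22 | turn 0.01 units, then shift [-0.04  0.06  2.97]
```

Call:
move_arm --steps '[[[0.03, 0.03, 0.7], 0, 0], [[0, 0, 0.7], 0, 0], [[0, 0, 0.7], 0, 0], [[0, 0, 0.5], 0, 0], [[0, 0, 0.35], 0, 0], [[0, 0, 0], 0, 0], [[0, 0, 0], 0, 1], [[0, 0, 0], 0, 1], [[0, 0, 0], 0, 1], [[0, 0, 0], 0, 1], [[0, 0, 0], 0, 1], [[0, 0, 0], 0, 1], [[0, 0, 0], 0, 1], [[0, 0, 0], 0, 1], [[0, 0, 0], 0, 1], [[0, 0, 0], 0, 1], [[0, 0, 0], 0, 1]]'

```text
t: 40.18
ee_pos: [431.4, 67.7, -11.9]
orientation: [2.319, 2.119, 0.001]
ft_force: [-0.2, 0.1, 3.8]
width: 35.6
grasp_force: 30.0
```

Call:
move_arm --steps '[[[0, 0, -0.4], 0, 1], [[0, 0, -0.9], 0, 1], [[0, 0, -0.9], 0, 1], [[0, 0, -0.9], 0, 1], [[0, 0, -0.9], 0, 1], [[0, 0, -0.9], 0, 1], [[0, 0, 0], 0, 1], [[0, 0, 0], 0, 1]]'

```text
t: 40.85
ee_pos: [431.7, 67.7, 111.5]
orientation: [2.318, 2.118, 0.003]
ft_force: [-0.2, -0.5, -1.9]
width: 35.6
grasp_force: 30.0
```

```bash
python3 -c "
from h import *
plan(606.3,-215.8,100,-.09)"
```

```text
t 40.9 pos [431.7  67.7 111.5] head -0.090 w 35.6 q6 0.22 | turn -0.00 units, then shift [-10.67   7.97   1.51]
```

Call:
move_arm --steps '[[[-0.71, 0.53, 0], 0, 1], [[-0.71, 0.53, 0], 0, 1], [[-0.71, 0.53, 0], 0, 1], [[-0.71, 0.53, 0], 0, 1], [[-0.71, 0.53, 0], 0, 1], [[-0.71, 0.53, 0], 0, 1], [[-0.71, 0.53, 0], 0, 1], [[-0.71, 0.53, 0], 0, 1], [[-0.71, 0.53, 0], 0, 1], [[-0.71, 0.53, 0], 0, 1], [[-0.71, 0.53, 0], 0, 1], [[-0.71, 0.53, 0], 0, 1], [[-0.71, 0.53, 0], 0, 1], [[-0.71, 0.53, 0], 0, 1], [[-0.71, 0.55, 0], 0, 1], [[0, 0, 0], 0, 1], [[0, 0, 0], 0, 1]]'

```text
t: 42.27
ee_pos: [604.5, -215.7, 108.0]
orientation: [-2.318, -2.116, 0.002]
ft_force: [-0.2, 0.2, -2.3]
width: 35.8
grasp_force: 30.0
```

```bash
python3 -c "
from h import *
cams.get_image('scene')
plan(606.3,-215.8,18.5,-.09)"
```

```text
t 42.3 pos [ 604.  -214.9  108.3] head -0.091 w 35.7 q6 -0.27 | turn -0.01 units, then shift [-0.03  0.11  4.63]
```

Call:
move_arm --steps '[[[0, 0, 0.8], 0, 1], [[0, 0, 0.8], 0, 1], [[0, 0, 0.8], 0, 1], [[0, 0, 0.7], 0, 1], [[0, 0, 0.6], 0, 1], [[0, 0, 0.4], 0, 1], [[0, 0, 0.3], 0, 1], [[0, 0, 0.1], 0, 1], [[0, 0, 0], 0, 1], [[0, 0, 0], 0, 1], [[0, 0, 0], 0, 1]]'

```text
t: 43.23
ee_pos: [606.3, -215.7, -1.1]
orientation: [2.318, 2.118, 0.001]
ft_force: [0.2, 0.4, -1.6]
width: 35.8
grasp_force: 30.0
```

Call:
move_arm --steps '[[[0, 0, 0.1], 0, 1], [[0, 0, 0.1], 0, 1], [[0, 0, 0.06], 0, 1], [[0, 0, 0], 0, 1], [[0, 0, 0], 0, 1]]'

```text
t: 43.65
ee_pos: [605.9, -215.5, -7.9]
orientation: [2.319, 2.119, 0.0]
ft_force: [-1.4, 0.0, 5.1]
width: 35.7
grasp_force: 30.0
```

Floor contact (5 N). Release, lift and clear the arm for a final look.

Call:
move_arm --steps '[[[0, 0, 0], 0, 0.4], [[0, 0, 0], 0, 0.4], [[0, 0, 0], 0, 0.4], [[0, 0, 0], 0, 0.4], [[0, 0, 0], 0, 0.4], [[0, 0, -0.4], 0, 0.4], [[0, 0, -0.8], 0, 0.4], [[0, 0, -0.8], 0, 0.4], [[0, 0, -0.8], 0, 0.2], [[0, 0, -0.8], 0, 0], [[0, 0, -0.8], 0, 0], [[0, 0, -0.8], 0, 0], [[0.6, -0.8, 0], 0, 0], [[0.6, -0.8, 0], 0, 0], [[0.6, -0.8, 0], 0, 0], [[0.6, -0.8, 0], 0, 0], [[0.6, -0.8, 0], 0, 0], [[0.6, -0.8, 0], 0, 0], [[0, 0, 0], 0, 0], [[0, 0, 0], 0, 0]]'

```text
t: 45.32
ee_pos: [493.9, -114.5, 122.2]
orientation: [2.318, 2.12, 0.001]
ft_force: [0.2, -0.7, 0.1]
width: 87.8
grasp_force: 0.0
```

```bash
python3 -c "
from h import *
print(ctrl.get_obs()['ee_pos'],ctrl.get_obs()['t'])
d=cams.get_image('scene')
cv2.imwrite('pics/s10.png',cv2.resize(d['image'][140:320,110:365,::-1],(795,561),interpolation=cv2.INTER_CUBIC))
for t,g,z in(('bearing_small',(615,-116,0),4),('piston',(606,-216,0),4),('carton',(608,172,.228),42)):
    near=proj(d,np.array([[g[0],g[1],z+10]]))[0]; r=pick('scene',t,near)
    print(t, r and np.round(fit(t,[(d,r['pixels'])],g,z),3))
"
```

```text
[ 493.86649316 -114.50323221  122.23835869] 45.3167
bearing_small [ 6.13329e+02 -1.21263e+02  2.49000e-01  7.30000e-02]
piston [ 6.04121e+02 -2.19798e+02  1.08000e-01  7.90000e-02]
carton [6.05998e+02 1.71190e+02 2.68000e-01 8.50000e-02]
```

View pics/s10.png

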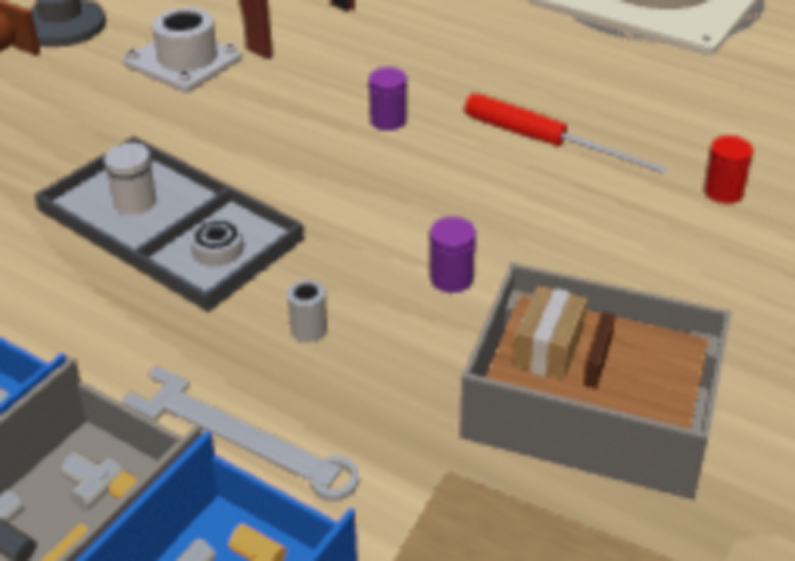

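The final look shows the piston upright in the larger cell (132,180), the small bearing flat in the smaller cell (217,240), and the carton upright on the level divider (550,330). All are well inside their limits. Handing in.

```bash
python3 -c "
from workcell import ctrl
print(ctrl.close_job())"
```

```text
the job is handed in; nothing more can be done
None
```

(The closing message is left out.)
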